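# Stack the sample beakers and hand them out on the sampler's carrier

### The job

Nest the two white beakers from the bench into the white beaker that stands on the blue sample carrier, so that all three make one straight, fully seated stack. Then slide the carrier out over the open end of the sampler until the carrier's red line lies right at the sampler's end edge, and keep hold of it there: the loaded end would tip down by itself, so finish while still holding the carrier level on the slideway, for a colleague to lift off the stack. Never let the carrier tip, keep the small bottle standing on it, and leave everything else on the bench where it is.

Things in the scene. Friction and masses are not known exactly. Their poses are not given: they have to be found in the camera images.
- beaker_a: white tapered stacking beaker, open top, 80 mm high, 90 g; outside diameter 34 mm at the foot, 51 mm at 53 mm height, then a shoulder to a near-straight rim band, 60 to 61 mm wide, from 55 to 80 mm; wall 2.2 mm. Stands in the carrier's outer collar. Origin: centre of underside. A nested beaker's shoulder sits on the lower one's rim: it stands 26 mm higher, its rim band in the open
- beaker_b: identical beaker, standing on the bench to the right of the sampler. Origin: centre of the underside; z up
- beaker_c: identical beaker, standing on the bench to the right of the sampler. Origin: centre of the underside; z up
- carrier: blue sample carrier: loose plate 110 x 300 x 10 mm (x, y, z), about 0.4 kg, lying between guide rails on the sampler. Its -y end is the outer, loaded end, its +y end has the handle; it slides out along its own -y (the sampler's -y). Collars 6 mm high: outer (beaker) at y = -105 mm, inner (small bottle) at y = -35 mm. Origin: centre of the underside; z up
- carrier_line (a point): middle of the red line across the carrier's top face, at y = +20 mm, z = 10 mm in the carrier's frame, 170 mm from its outer end; axes as the carrier's. With the line at the sampler's edge the plate overhangs by 170 mm and must be held or it tips
- carrier_handle (a point): centre of the grip bar of the carrier's bow handle, at y = +115 mm, z = 38 mm in the carrier's frame: a metal bar along the carrier's x, 94 mm long, 12 mm thick (along y), 14 mm high, its underside 21 mm above the plate; legs at its ends leave 74 mm free between them
- carrier_nest (a point): middle of the outer collar on the carrier's top face, where beaker_a stands (y = -105 mm, z = 10 mm in the carrier's frame)
- slideway_edge (a point): middle of the open end edge of the sampler's top (the slideway), 85 mm above the bench; z up, +y inward along the slideway, -y outward. The sampler is a fixed white module, 160 x 325 x 85 mm. Guide rails 7 mm high along both sides leave the carrier 2.5 mm each side; a black stop, 19 mm high, closes the inner end
- carrier_bottle: small clear bottle with a blue cap, 44 mm diameter, 72 mm high, standing in the carrier's inner collar; it rides along and must stay upright. Origin: centre of the underside
- amber_jar: low amber jar with a black lid, 54 mm diameter, 60 mm high, on the bench among the beakers; origin: centre of the underside; a bystander, to be left alone
- stock_bottle: clear bottle with a blue cap, 70 mm diameter, 142 mm high; origin: centre of the underside; a bystander, to be left alone
- open_bottle: clear bottle with a blue pouring ring and no cap, 56 mm diameter, 100 mm high; origin: centre of the underside; a bystander, to be left alone
- syringe: syringe with green plunger and red tip lying on the bench, 150 mm long along its x, 20 mm high; a bystander, to be left alone
- spanner: small steel spanner lying on the bench, 150 mm long along its x, 8 mm high; a bystander, to be left alone
- tip_box: blue pipette-tip box with a clear lid, 122 x 84 x 88 mm; origin: centre of the underside; a bystander, to be left alone
- vial_rack: aluminium rack of small capped vials, 70 x 160 x 58 mm; origin: centre of the underside; a bystander, to be left alone
Not all that is in view belongs to the job. What is shaped like the beaker_c but green, pink or purple is not meant.

How it is judged:
On the way, in this order (a step that is already met when the one before it is completed fails the run):
1. both loose beakers are nested in the one on the carrier, fully seated, straight and released (((z of beaker_b in the frame of beaker_a between 0.019 and 0.033 m and z of beaker_c in the frame of beaker_a between 0.045 and 0.059 m) or (z of beaker_c in the frame of beaker_a between 0.019 and 0.033 m and z of beaker_b in the frame of beaker_a between 0.045 and 0.059 m)) and horizontal distance between beaker_a and beaker_b below 0.01 m and horizontal distance between beaker_a and beaker_c below 0.01 m and angle between each of beaker_a, beaker_b, beaker_c's own z axis and vertical below 0.12 rad and distance between beaker_a and carrier_nest below 0.01 m and contact force between the fingers and beaker_a below 0.1 N and contact force between the fingers and beaker_b below 0.1 N and contact force between the fingers and beaker_c below 0.1 N), for 0.2 s.
2. the carrier with the stack is slid well out over the edge (y of carrier_line in the frame of slideway_edge below 0.06 m).
At the end, for the whole second after the job is handed in: Red line within 8 mm of the edge; carrier in its slideway, level within 0.05 rad, still, held by the fingers (over 1 N), propped by nothing else; beakers nested in a, 26 and 52 mm up (7 mm), centred within 10 mm, upright within 0.12 rad; a and the small bottle stand in their collars (y of carrier_line in the frame of slideway_edge between -0.008 and 0.008 m and x of carrier_line in the frame of slideway_edge between -0.01 and 0.01 m and z of carrier_line in the frame of slideway_edge between 0.004 and 0.018 m and angle between carrier's own z axis and vertical below 0.05 rad and linear speed of carrier below 0.02 m/s and contact force between the fingers and carrier above 1 N and contact force between carrier and amber_jar below 0.2 N and contact force between carrier and stock_bottle below 0.2 N and contact force between carrier and open_bottle below 0.2 N and contact force between carrier and syringe below 0.2 N and contact force between carrier and spanner below 0.2 N and contact force between carrier and tip_box below 0.2 N and contact force between carrier and vial_rack below 0.2 N and ((z of beaker_b in the frame of beaker_a between 0.019 and 0.033 m and z of beaker_c in the frame of beaker_a between 0.045 and 0.059 m) or (z of beaker_c in the frame of beaker_a between 0.019 and 0.033 m and z of beaker_b in the frame of beaker_a between 0.045 and 0.059 m)) and horizontal distance between beaker_a and beaker_b below 0.01 m and horizontal distance between beaker_a and beaker_c below 0.01 m and angle between each of beaker_a, beaker_b, beaker_c's own z axis and vertical below 0.12 rad and distance between beaker_a and carrier_nest below 0.01 m and angle between carrier_bottle's own z axis and vertical below 0.2 rad and horizontal distance between carrier_bottle and beaker_a below 0.085 m and z of carrier_bottle in the frame of carrier between 0.004 and 0.016 m); the arm keeps its last pose, push and grip.
It fails at once if the carrier tips (more than 0.12 rad) (angle between carrier's own z axis and vertical above 0.12 rad).
It fails at once if the small bottle on the carrier falls over (angle between carrier_bottle's own z axis and vertical above 0.5 rad).
It fails at once if a bystander is moved by more than 30 mm (distance of any of amber_jar, stock_bottle, open_bottle, syringe, spanner, tip_box, vial_rack from where it was at the start of the episode above 0.03 m).
It also fails if it takes over 59 s, if anything falls off the work surface, if the arm or the gripper's body presses on something with over 40 N, if the wrist force passes 120 N, or if a joint passes its speed limit or range.

### The arm

A 6-joint arm with a two-finger parallel gripper is mounted at the origin on the work surface. World frame = base frame: x ahead of the robot, y to its left, z up, the work surface at z = 0. Lengths are in m, angles in rad, forces in N, time in s.
With the tool pointing down it reaches from about 0.35 to 0.725 m from the base axis. Payload 6 kg.
Tool frame: the origin (TCP) lies midway between the tips of the shut fingers; the grasp point (between the pads) lies 19 mm behind it; z points along the fingers, y is the direction in which the jaws open and shut (so a half turn about z gives the same grasp; the last joint's range is limited). The gripper opens to 85 mm and grips with 20 to 120 N. Pads are 22 mm wide; open, the fingers measure 114 mm over their backs; the gripper's body (76 mm by 85 mm) begins 54 mm behind the grasp point. The pads swing forward as they close: fully open they stand 13 mm farther back than shut.
Start: joints at [1.442, 0.04, 0.085, 0, -1.615, -0.334], TCP at [0.268, 0.537, 0.231] pointing down, gripper open.
Joint ranges: [-2.56, 2.56], [-1.29, 2.01], [-1.08, 1.49], [-3.29, 1.98], [-2.81, -0.18], [-2.99, 2.99]. Speed limits (rad/s): [2.57, 2.57, 3.01, 3.14, 3.14, 3.14].

### API

Orientations are given as a unit quaternion [w, x, y, z].
In Python, from bench import read_state, eyes, job gives the robot as it stands.
- The arm moves only by the tool carry_out, never from a script. Its argument "commands" is text: rows parted by semicolons, each of 7 numbers parted by spaces: the closure, from 0 (fully open) to 1 (shut), then the shift along the tool's x, y, z in units of 25 mm (1.0 is 25 mm), then the turn, a rotation vector about the tool's x, y, z in units of 8 degrees (1.0 is 8 degrees). In form: gripper tx ty tz ax ay az; .... A call has exactly 8 rows; each row is the pose to reach, as a shift and turn from the pose commanded when the call began, along the tool's axes at that moment; what a row does not reach only later rows make up. A row lasts 1/10 s, in which the tool goes at most 50 mm and 8.59 degrees, less where a joint would pass 70% of its speed; a pose out of reach is approached as far as the arm can. A call with a gripper value outside its range is refused whole. The fingers move at their own pace and stop on an object; "squeeze" is the grip in N (left out, the last holds). Time passes only in rows, so rows that repeat a pose let the fingers close, or fill a call up. It gives the time, the measured TCP pose, the force and the opening at its end, in the units of the state.
- read_state(): the state, without advancing time (a new reading comes with each control period).
- eyes.snapshot(name): name is "side" or "top" or "wrist"; returns a dict with "frame" (420x560x3 uint8, red, green, blue), "mtx" (3x3 intrinsics, pixels), "D" ([k1, k2, p1, p2, k3] as OpenCV has them; the pictures are not rectified), "cam_to_world" (4x4, takes a point from camera to world coordinates). Camera axes: x right, y up, looking along -z (the intrinsics and any distortion apply to the point x, -y, -z); pixel columns grow to the right and rows downward; lengths in m; the calibration is good to about 2 mm. A picture is of the moment at which its call begins. There is no depth.
- job.close_job(): hands the job in, once; it reports no verdict.
The state is a dict: "t": time; "qpos": joint angles; "joint_velocities": joint speeds; "joint_torque": joint torques, N m; "tool_pos": TCP position; "tcp_rot": TCP orientation; "ft_force": force on the tool from outside, world axes, zero at the start; "wrist_torque": the same for the moment, N m; "opening": finger opening in m.
Only numpy, scipy, OpenCV 4.12 (cv2) and the standard library are available. Lean on these libraries where they do the work, as an engineer would, in place of code of your own. Each camera call takes 0.05 s, during which the arm holds its last target. There are 200 camera calls.

## Working session

There is one attempt and no reset: what is moved stays moved. The work goes in short steps, Python scripts to look and compute and a tool call to move; the robot and the scene stay as the last step left them, time stands still between calls to the robot, and variables do not carry over. Pictures are saved under pics/ and viewed, about 8 in all and at most 12, crops included, and the job is handed in when it is done.

Besides the shell and the picture viewer there is one more tool, called after "Call:" in YAML: its name, and indented under it one key for each argument. carry_out: Moves the arm, as the interface text tells. Its arguments: {"type":"object","properties":{"commands":{"type":"string"},"squeeze":{"type":"number"}},"required":["commands"]}

```bash
mkdir -p pics; ls
python3 - <<'E'
from bench import read_state, eyes
import cv2,numpy as np,pickle
print(read_state())
s={}
for n in("top","side"):
    s[n]=eyes.snapshot(n); print(n,s[n]["mtx"],s[n]["D"],s[n]["cam_to_world"])
    cv2.imwrite(f"pics/{n}0.png",cv2.cvtColor(s[n]["frame"],cv2.COLOR_RGB2BGR))
pickle.dump(s,open("s0.pkl","wb"))
E
```

```text
pics
{'t': 0.0, 'qpos': array([ 1.44171056e+00,  4.08196134e-02,  8.37856649e-02, -4.49340460e-04,
       -1.61550508e+00, -3.33697869e-01]), 'joint_velocities': array([ 1.84041640e-03,  2.73052533e-04, -3.95258577e-06,  2.64208249e-03,
        3.66763490e-04,  1.48595751e-03]), 'joint_torque': array([ 1.23707418e-03, -3.68207073e+01,  3.47403789e+01,  6.93195283e+00,
       -5.37203334e-03,  1.57168113e-06]), 'tool_pos': array([0.26764902, 0.53662065, 0.23026342]), 'tcp_rot': array([ 8.89718225e-04,  9.73350013e-01, -2.29322791e-01, -1.34291698e-04]), 'ft_force': array([-0.04709641,  0.41410737, -0.3877563 ]), 'wrist_torque': array([-0.01957997, -0.00262447, -0.06350544]), 'opening': 0.0852449222398522}
top [[533.8832312    0.         267.99463066]
 [  0.         533.8832312  215.70063004]
 [  0.           0.           1.        ]] [-0.14057654  0.          0.          0.          0.        ] [[-7.43310305e-04  9.93441368e-01 -1.14340264e-01  3.45430602e-01]
 [-9.99783620e-01  1.63868540e-03  2.07371162e-02  6.33900014e-02]
 [ 2.07884768e-02  1.14330937e-01  9.93225189e-01  1.62037221e+00]
 [ 0.00000000e+00  0.00000000e+00  0.00000000e+00  1.00000000e+00]]
side [[535.09619172   0.         281.38232923]
 [  0.         535.09619172 210.07798055]
 [  0.           0.           1.        ]] [-0.13165241  0.          0.          0.          0.        ] [[ 0.71525754  0.40427483 -0.5700601  -0.42317723]
 [-0.69861241  0.43536603 -0.56780025 -0.87064273]
 [ 0.01863745  0.80437447  0.59383025  1.05413122]
 [ 0.          0.          0.          1.        ]]
```

View pics/top0.png

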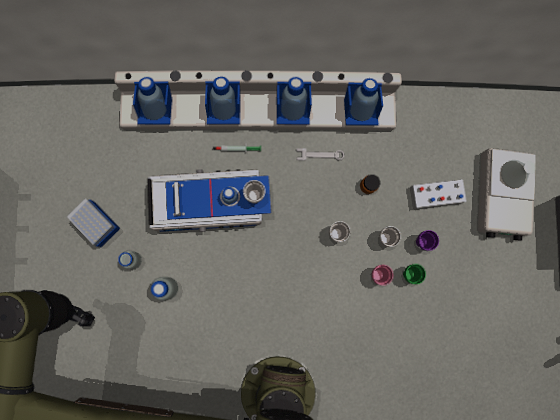

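View pics/side0.png

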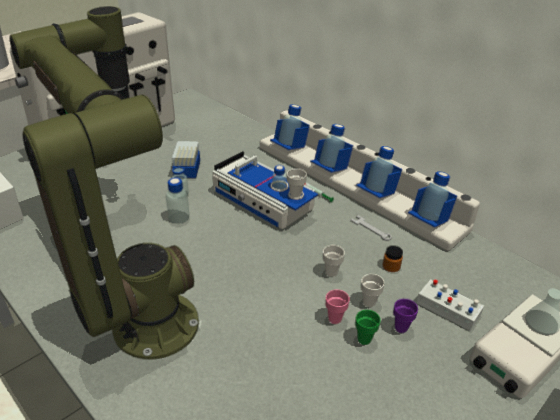

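The top view shows the carrier on the sampler (about 150–270, 172–230), with beaker_a at (255,191) and the handle at (177,198). The white beakers are at (340,232) and (390,237), with the jar at (370,184). The side view agrees. I'll enlarge the top view and try ellipse masks.

```bash
cat > h.py <<'E'
import cv2,numpy as np
from scipy.spatial.transform import Rotation as R
def ray(s,uv):
    uv=np.asarray(uv,float).reshape(-1,1,2)
    p=cv2.undistortPoints(uv,s["mtx"],s["D"]).reshape(-1,2)
    d=np.c_[p[:,0],-p[:,1],-np.ones(len(p))]
    T=s["cam_to_world"]; return T[:3,3],d@T[:3,:3].T
def plane(s,uv,z):
    o,d=ray(s,uv); return o+d*((z-o[2])/d[:,2])[:,None]
def proj(s,P):
    T=np.linalg.inv(s["cam_to_world"]); p=np.atleast_2d(P)@T[:3,:3].T+T[:3,3]
    return cv2.projectPoints(p*[1,-1,-1],np.zeros(3),np.zeros(3),s["mtx"],s["D"])[0].reshape(-1,2)
def tri(s1,u1,s2,u2):
    A=[];b=[]
    M=np.zeros((3,3));v=np.zeros(3)
    for s,u in((s1,u1),(s2,u2)):
        o,d=ray(s,u);d=d[0]/np.linalg.norm(d[0]);P=np.eye(3)-np.outer(d,d);M+=P;v+=P@o
    return np.linalg.solve(M,v)
def save(name,img): cv2.imwrite(f"pics/{name}.png",cv2.cvtColor(img,cv2.COLOR_RGB2BGR))
E
python3 - <<'E'
import pickle;from h import *
s=pickle.load(open("s0.pkl","rb"));f=s["top"]["frame"]
a=cv2.resize(f[160:245,140:280],None,fx=4,fy=4,interpolation=cv2.INTER_CUBIC)
b=cv2.resize(f[170:250,320:410],None,fx=2.6,fy=2.6,interpolation=cv2.INTER_CUBIC)
c=np.zeros((560,560,3),np.uint8);c[:340]=a;c[345:345+b.shape[0],:b.shape[1]]=b
f2=s["side"]["frame"];d=cv2.resize(f2[235:315,315:395],None,fx=2.6,fy=2.6,interpolation=cv2.INTER_CUBIC);c[345:345+d.shape[0],250:250+d.shape[1]]=d
save("crop0",c)
for r in [(240,180,272,206),(328,220,352,246),(378,225,402,250)]:
    x0,y0,x1,y1=r;print(f[(y0+y1)//2,x0:x1].sum(1)//3,f[y0:y1,(x0+x1)//2].sum(1)//3)
E
```

```text
[ 39  45  41 134 173 148 111  86  89 143 181 181 180 181 178 144 112 113
 119  99  65  63  90 126 128  93  68  77  87  92  95 102] [152  88  65 100  85  65  64  64  65  61 118 118 112 112 109 145 152 151
 152 135 152 111  64  36  65  72]
[ 68  53 151 170 175 182 181 181 184 135 106 112 116  79  62  67  66  64
  87 122  73 112 101 119] [120 140  71  77  94  68  64  65  65  62  80  95 115 116 112 105  91  66
  68  68 167 180 108 103 107 104]
[ 54  53  87 163 183 181 182 162 104 109 112  94  60  67  67  68  66  64
  93 131  94  50 144 133] [122 174  69 103  95  65  64  65  66  66  65  63  60  73  59  64  64  63
  71  62 176 151  99 101  99]
```

View pics/crop0.png

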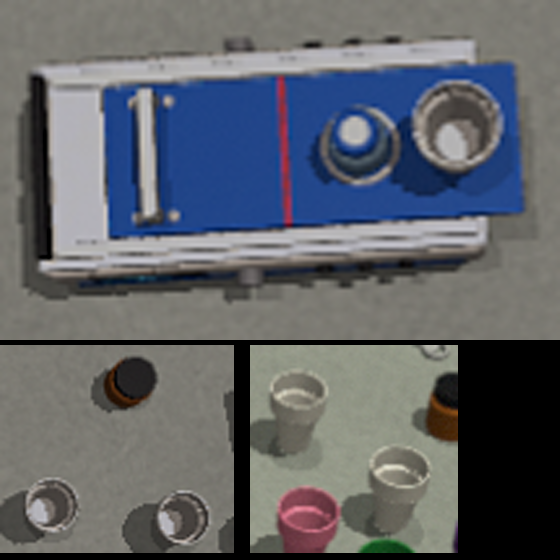

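Run:
```python
import pickle;from h import *
s=pickle.load(open("s0.pkl","rb"));t=s["top"];d=s["side"]
cr=lambda x,y:(x/4+139.6,y/4+159.6)
def p(n,uv,z): print(n,plane(t,uv,z).round(4))
p("A",cr(457,126),.175);p("B",(339.8,231.3),.08);p("C",(389.8,236),.08)
print("triB",tri(t,(339.8,231.3),d,(333.8,250.4)).round(4),"triC",tri(t,(389.8,236),d,(372.3,280)).round(4))
p("line",[cr(281,78),cr(288.5,226)],.095);p("handle",[cr(146,90),cr(151,215)],.13)
p("plate corners",[cr(516,64),cr(524,214),cr(104,87),cr(112,238)],.095)
p("rail end",[cr(475,43),cr(487,228)],.092)
p("stop",[cr(35,75),cr(45,262)],.104)
p("jar",(320+132/2.6,170+35/2.6),.06)
```

```text
A [[0.5796 0.0719 0.175 ]]
B [[ 0.4774 -0.1778  0.08  ]]
C [[ 0.4635 -0.3255  0.08  ]]
triB [ 0.4784 -0.1783  0.0869] triC [ 0.4644 -0.3255  0.0854]
line [[0.6276 0.2001 0.095 ]
 [0.5196 0.1933 0.095 ]]
handle [[0.6124 0.2927 0.13  ]
 [0.5232 0.2874 0.13  ]]
plate corners [[0.6383 0.0297 0.095 ]
 [0.5286 0.024  0.095 ]
 [0.6209 0.3288 0.095 ]
 [0.5107 0.3205 0.095 ]]
rail end [[0.6543 0.0595 0.092 ]
 [0.5187 0.0506 0.092 ]]
stop [[0.6282 0.3778 0.104 ]
 [0.4924 0.3669 0.104 ]]
jar [[ 0.6227 -0.2769  0.06  ]]
```

```bash
cat >> h.py <<'E'
def go(p,yaw):
    "units for the move to TCP position p, tool down with its x at angle yaw"
    from bench import read_state
    s=read_state();q=s["tcp_rot"];C=R.from_quat([q[1],q[2],q[3],q[0]])
    G=R.from_euler("z",yaw)*R.from_euler("x",np.pi)
    print("at",s["tool_pos"].round(4),"->",(C.inv().apply(np.array(p)-s["tool_pos"])/.025).round(2),np.degrees((C.inv()*G).as_rotvec()/8).round(2),"F",s["ft_force"].round(1),"open",round(s["opening"],4))
E
python3 -c "
from h import *
go([.47,-.14,.24],-1.571)"
```

```text
at [0.2677 0.5367 0.2304] -> [19.33 20.61 -0.35] [ 0.01 -0.01  7.94] F [ 0.7 -0.3 -0.2] open 0.0854
```

Call:
carry_out:
  commands: "0 2 2.1 -0.1 0 0 1;0 4 4.2 -0.2 0 0 2;0 6 6.3 -0.3 0 0 3;0 8 8.4 -0.35 0 0 4;0 9.5 10 -0.35 0 0 5;0 11 11.5 -0.35 0 0 6;0 12.5 13 -0.35 0 0 7;0 13.5 14.3 -0.35 0 0 7.94"
  squeeze: 40

```text
t: 0.9
tool_pos: [0.3851, 0.1527, 0.2395]
tcp_rot: [0.0, -0.705, 0.709, 0.0]
ft_force: [1.9, -0.7, -0.5]
opening: 0.0854
```

```bash
python3 -c "
from h import *
go([.47,-.17,.24],-1.571)"
```

```text
at [0.3851 0.1527 0.2395] -> [12.89 -3.47 -0.02] [-0.    0.   -0.04] F [ 1.9 -0.7 -0.5] open 0.0854
```

Call:
carry_out:
  commands: "0 2 -0.5 0 0 0 0;0 4 -1 0 0 0 0;0 6 -1.6 0 0 0 0;0 8 -2.1 0 0 0 0;0 10 -2.7 0 0 0 0;0 12 -3.2 0 0 0 0;0 12.9 -3.47 0 0 0 -0.04;0 12.9 -3.47 0 0 0 -0.04"

```text
t: 1.7
tool_pos: [0.4714, -0.1713, 0.2382]
tcp_rot: [-0.001, -0.707, 0.707, 0.001]
ft_force: [-1.2, 0.3, -0.1]
opening: 0.0852
```

Run:
```python
from h import *;from bench import eyes
w=eyes.snapshot("wrist");print(w["cam_to_world"].round(4),w["mtx"][0,0])
go([.4774,-.1778,.24],-1.571)
im=w["frame"].copy()
q=proj(w,[[.4774,-.1778,.08]])[0];print(q)
cv2.drawMarker(im,tuple(int(v) for v in q),(255,0,0),0,12)
save("w1",im)
```

```text
[[-1.000e+00 -5.000e-04  3.400e-03  4.714e-01]
 [-6.000e-04 -9.449e-01 -3.273e-01 -2.563e-01]
 [ 3.400e-03 -3.273e-01  9.449e-01  3.801e-01]
 [ 0.000e+00  0.000e+00  0.000e+00  1.000e+00]] 329.9240452580466
at [ 0.4714 -0.1697  0.2385] -> [ 0.32 -0.24 -0.06] [ 0.02 -0.    0.01] F [-0.1  0.1 -0.9] open 0.0855
[270.21213648 180.48939919]
```

View pics/w1.png

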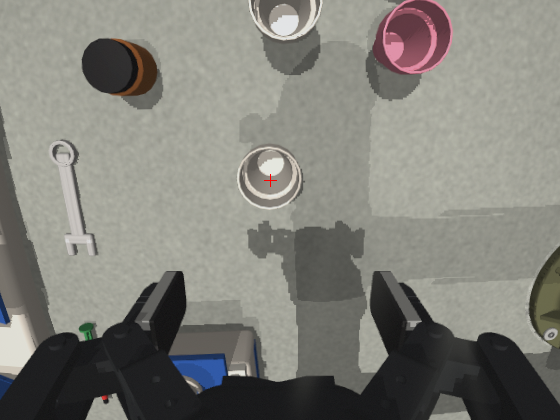

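The wrist view shows beaker_b's rim spanning columns 237–302 and rows 145–210, so its centre is near (269.5, 177.5), about 3 px above the projected estimate. Nothing is in the way of the jaws.

Run:
```python
from h import *;from bench import eyes
w=eyes.snapshot("wrist");g=w["frame"];hsv=cv2.cvtColor(g,cv2.COLOR_RGB2HSV)
m=((hsv[...,2]>165)&(hsv[...,1]<60)).astype(np.uint8);m[:135]=0;m[220:]=0;m[:,:225]=0;m[:,315:]=0
p=cv2.findNonZero(m);hull=cv2.convexHull(p);e=cv2.fitEllipse(hull);print(e)
P=plane(w,[e[0]],.08)[0];print(P.round(4))
go([P[0],P[1],.13],-1.571);go([P[0],P[1],.05],-1.571)
```

```text
((251.20904541015625, 179.3292236328125), (90.41495513916016, 103.25054168701172), 120.28816986083984)
[ 0.4952 -0.1772  0.08  ]
at [ 0.4714 -0.1686  0.2388] -> [ 0.34 -0.96  4.35] [0.01 0.   0.02] F [-0.5  1.2 -1.1] open 0.0854
at [ 0.4714 -0.1686  0.2388] -> [ 0.35 -0.97  7.55] [0.01 0.   0.02] F [-0.5  1.2 -1.1] open 0.0854
```

Call:
carry_out:
  commands: "0 0.4 -0.26 1.5 0 0 0;0 0.4 -0.26 3.5 0 0 0;0 0.4 -0.26 5.2 0 0 0;0 0.4 -0.26 6.5 0 0 0;0 0.4 -0.26 7.2 0 0 0;0 0.4 -0.26 7.5 0 0 0;0 0.4 -0.26 7.5 0 0 0;0 0.4 -0.26 7.5 0 0 0"

```text
t: 2.6
tool_pos: [0.4791, -0.1776, 0.0537]
tcp_rot: [-0.001, 0.709, -0.705, 0.001]
ft_force: [-0.1, -0.4, 0.2]
opening: 0.0853
```

Run:
```python
from h import *;from bench import eyes
w=eyes.snapshot("wrist");s=eyes.snapshot("side");go([.478,-.18,.05],-1.571)
a=cv2.resize(s["frame"][190:300,280:400],(600,550)) 
save("w2",np.hstack([cv2.resize(w["frame"],(400,300)),cv2.resize(s["frame"][190:295,265:405],(400,300))]))
```

```text
at [ 0.4792 -0.1778  0.0538] -> [0.09 0.05 0.15] [-0.02 -0.    0.04] F [-0.2 -0.4 -0.9] open 0.0853
```

View pics/w2.png

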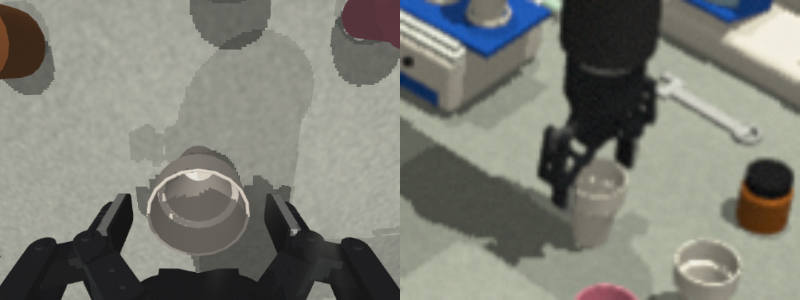

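Both fingers straddle the rim: it is at column 199 of the half-size view and the jaws are at 133 and 264. I'll close and lift.

Call:
carry_out:
  commands: "0 0.1 0 0.12 0 0 0;1 0.1 0 0.12 0 0 0;1 0.1 0 0.12 0 0 0;1 0.1 0 0.12 0 0 0;1 0.1 0 0.12 0 0 0;1 0.1 0 0.12 0 0 0;1 0.1 0 -0.5 0 0 0;1 0.1 0 -1 0 0 0"
  squeeze: 40

```text
t: 3.5
tool_pos: [0.4778, -0.1804, 0.0772]
tcp_rot: [0.0, 0.709, -0.705, -0.0]
ft_force: [-0.4, -0.8, -0.5]
opening: 0.0585
```

```bash
python3 -c "
from h import *
go([.48,-.15,.28],-1.571);go([.5796,.0719,.28],-1.571)"
```

```text
at [ 0.4778 -0.1804  0.0772] -> [-1.22 -0.08 -8.11] [0.01 0.   0.04] F [-0.4 -0.8 -0.5] open 0.0585
at [ 0.4778 -0.1804  0.0772] -> [-10.07  -4.11  -8.12] [0.01 0.   0.04] F [-0.4 -0.8 -0.5] open 0.0585
```

Call:
carry_out:
  commands: "1 0 0 -1.5 0 0 0;1 0 0 -3.5 0 0 0;1 -0.5 -0.2 -5.5 0 0 0;1 -2 -0.8 -7.3 0 0 0;1 -3.8 -1.5 -8.1 0 0 0;1 -5.5 -2.3 -8.1 0 0 0;1 -7 -3 -8.1 0 0 0;1 -7 -3 -8.1 0 0 0"

```text
t: 4.3
tool_pos: [0.5535, -0.0003, 0.2783]
tcp_rot: [0.0, 0.711, -0.704, -0.001]
ft_force: [-0.3, -0.8, -1.9]
opening: 0.0588
```

Run:
```python
from h import *;from bench import eyes
t=eyes.snapshot("top");s=eyes.snapshot("side");go([.5796,.0719,.28],-1.571)
im=[cv2.resize(t["frame"][165:240,220:320],(400,300),interpolation=cv2.INTER_CUBIC),cv2.resize(s["frame"][130:220,240:360],(400,300),interpolation=cv2.INTER_CUBIC)]
save("w3",np.hstack(im))
```

```text
at [ 0.5525 -0.0039  0.2791] -> [-3.02 -1.11 -0.04] [ 0.01 -0.    0.05] F [-0.4 -0.5 -0.4] open 0.0585
```

View pics/w3.png

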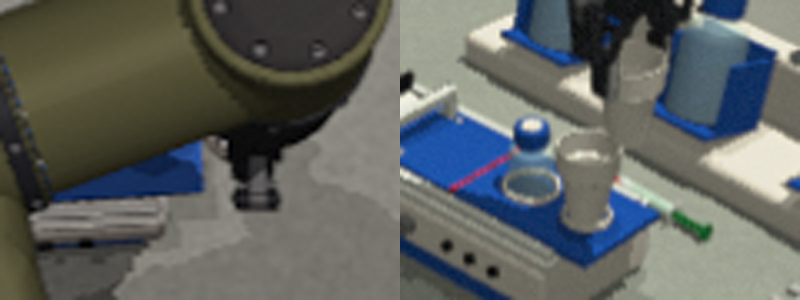

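The side view shows A's rim centred near crop (186,145) and upright in its collar. The held beaker hangs straight to its right. Next I'll triangulate A and check the held beaker's rim, at about crop (242,55).

Run:
```python
import pickle;from h import *;from bench import eyes
s0=pickle.load(open("s0.pkl","rb"));t,d=s0["top"],s0["side"]
print(tri(t,(253.9,191.1),d,(295.5,173.2)))
print(((proj(d,[[.5796,.0719,.175],[.5796,.0719,.095]])-[240,130])*10/3).round(0),"A rim, A foot expected in crop")
z=.2791-.0505
print(((proj(d,[[.5525,-.0039,z+.08],[.5525,-.0039,z]])-[240,130])*10/3).round(0),"held")
go([.5796,.0719,.28],-1.571)
```

```text
[0.57916778 0.07146048 0.17976796]
[[184. 148.]
 [181. 220.]] A rim, A foot expected in crop
[[232.  61.]
 [227. 142.]] held
at [ 0.5525 -0.0039  0.2791] -> [-3.02 -1.11 -0.04] [ 0.01 -0.    0.05] F [-0.4 -0.5 -0.4] open 0.0585
```

Call:
carry_out:
  commands: "1 -1.2 -0.4 0 0 0 0;1 -2.3 -0.8 0 0 0 0;1 -3.02 -1.11 0 0 0 0;1 -3.02 -1.11 0 0 0 0;1 -3.02 -1.11 0 0 0 0;1 -3.02 -1.11 0 0 0 0;1 -3.02 -1.11 0.8 0 0 0;1 -3.02 -1.11 1.5 0 0 0"

```text
t: 5.2
tool_pos: [0.5798, 0.0696, 0.2423]
tcp_rot: [-0.001, 0.708, -0.706, 0.0]
ft_force: [-0.7, 0.4, -1.0]
opening: 0.0585
```

Run:
```python
from h import *;from bench import eyes
s=eyes.snapshot("side");w=eyes.snapshot("wrist")
go([.5794,.0717,.175],-1.571)
im=[cv2.resize(s["frame"][130:220,240:360],(400,300),interpolation=cv2.INTER_CUBIC),cv2.resize(w["frame"],(400,300))]
save("w4",np.hstack(im))
```

```text
at [0.5786 0.0696 0.2396] -> [-0.09 -0.04  2.58] [ 0.03 -0.01  0.03] F [ 0.6 -0.  -1.6] open 0.0585
```

View pics/w4.png

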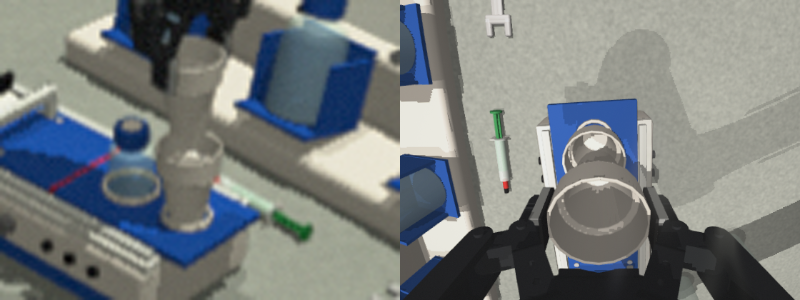

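The foot of the held beaker is centred over A's mouth: held foot at about (190,140) in the side crop, A's rim centred at about (189,150). I'll lower it.

Call:
carry_out:
  commands: "1 -0.09 -0.04 0.4 0 0 0;1 -0.09 -0.04 0.8 0 0 0;1 -0.09 -0.04 1.2 0 0 0;1 -0.09 -0.04 1.6 0 0 0;1 -0.09 -0.04 1.95 0 0 0;1 -0.09 -0.04 2.2 0 0 0;1 -0.09 -0.04 2.4 0 0 0;1 -0.09 -0.04 2.4 0 0 0"

```text
t: 6.1
tool_pos: [0.5805, 0.0727, 0.1813]
tcp_rot: [0.001, 0.709, -0.705, -0.0]
ft_force: [-0.4, -0.5, -1.3]
opening: 0.0583
```

```bash
python3 -c "
from h import *
go([.5794,.0717,.172],-1.571)"
```

```text
at [0.5805 0.0727 0.1813] -> [0.04 0.04 0.37] [ 0.01 -0.    0.04] F [-0.4 -0.5 -1.3] open 0.0583
```

Call:
carry_out:
  commands: "1 0 0 0.08 0 0 0;1 0 0 0.16 0 0 0;1 0 0 0.24 0 0 0;1 0 0 0.3 0 0 0;1 0 0 0.35 0 0 0;1 0 0 0.35 0 0 0;1 0 0 0.35 0 0 0;1 0 0 0.35 0 0 0"

```text
t: 6.9
tool_pos: [0.5807, 0.0728, 0.1734]
tcp_rot: [0.0, 0.709, -0.705, 0.0]
ft_force: [0.1, -0.0, -0.6]
opening: 0.0588
```

Call:
carry_out:
  commands: "1 0 0 0.05 0 0 0;1 0 0 0.08 0 0 0;0 0 0 0.08 0 0 0;0 0 0 0.08 0 0 0;0 0 0 0.08 0 0 0;0 0 0 0.08 0 0 0;0 0 0 -0.8 0 0 0;0 0 0 -2 0 0 0"

```text
t: 7.7
tool_pos: [0.5799, 0.0727, 0.2221]
tcp_rot: [0.002, 0.709, -0.705, -0.001]
ft_force: [0.6, -0.3, 0.1]
opening: 0.0854
```

```bash
python3 -c "
from h import *
go([.5794,.0717,.26],-1.571)
go([.4644,-.29,.26],-1.571)"
```

```text
at [0.5799 0.0727 0.2221] -> [ 0.04  0.03 -1.52] [ 0.03 -0.01  0.04] F [ 0.6 -0.3  0.1] open 0.0854
at [0.5799 0.0727 0.2221] -> [14.49  4.7  -1.48] [ 0.03 -0.01  0.04] F [ 0.6 -0.3  0.1] open 0.0854
```

Call:
carry_out:
  commands: "0 0 0 -1.4 0 0 0;0 1.5 0.5 -1.5 0 0 0;0 3.5 1.1 -1.5 0 0 0;0 5.5 1.8 -1.5 0 0 0;0 7.5 2.4 -1.5 0 0 0;0 9.5 3.1 -1.5 0 0 0;0 11.5 3.7 -1.5 0 0 0;0 12.5 4.7 -1.5 0 0 0"

```text
t: 8.5
tool_pos: [0.464, -0.2423, 0.2603]
tcp_rot: [0.0, 0.709, -0.706, -0.0]
ft_force: [1.2, -0.5, 0.7]
opening: 0.0856
```

Call:
carry_out:
  commands: "0 0.5 0 0 0 0 0;0 1 0 0 0 0 0;0 1.2 0 0 0 0 0;0 1.2 0 0 0 0 0;0 1.2 0 0 0 0 0;0 1.2 0 0 0 0 0;0 1.2 0 0 0 0 0;0 1.2 0 0 0 0 0"

```text
t: 9.3
tool_pos: [0.4651, -0.2698, 0.261]
tcp_rot: [-0.0, 0.709, -0.705, 0.0]
ft_force: [0.0, 0.1, -0.4]
opening: 0.0852
```

Run:
```python
from h import *;from bench import eyes
s=eyes.snapshot("side");w=eyes.snapshot("wrist")
go([.4640,-.327,.05],-1.571)
im=w["frame"].copy();q=proj(w,[[.4640,-.327,.08]])[0];print(q)
cv2.drawMarker(im,tuple(int(v) for v in q),(255,0,0),0,12)
c=cv2.resize(im[60:330,120:480],(480,360));d=cv2.resize(s["frame"][140:230,255:335],(320,360),interpolation=cv2.INTER_CUBIC)
save("w5",np.hstack([c,d]))
```

```text
at [ 0.465 -0.27   0.261] -> [2.28 0.06 8.44] [-0.   -0.    0.04] F [ 0.7  0.6 -0. ] open 0.0852
[278.61336387 123.16284491]
```

View pics/w5.png

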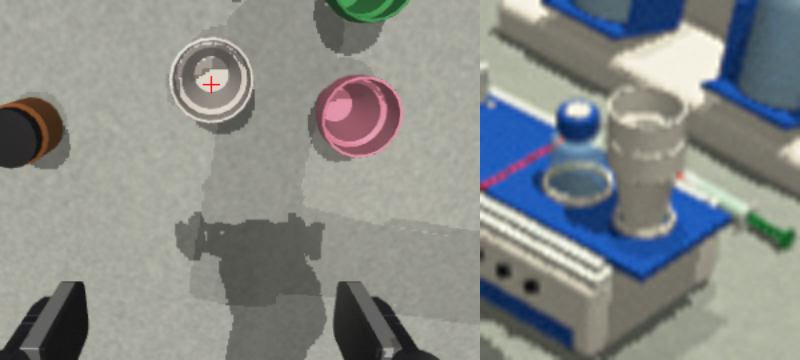

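B is fully seated and straight on A. C's rim centre is at crop (211.5,80), about 3 px beyond the marker, so I'll aim at y = -0.330.

Call:
carry_out:
  commands: "0 1.2 0.04 1 0 0 0;0 2.2 0.04 2.5 0 0 0;0 2.4 0.04 4.2 0 0 0;0 2.4 0.04 5.8 0 0 0;0 2.4 0.04 7.2 0 0 0;0 2.4 0.04 8.1 0 0 0;0 2.4 0.04 8.4 0 0 0;0 2.4 0.04 8.4 0 0 0"

```text
t: 10.2
tool_pos: [0.4638, -0.3302, 0.0503]
tcp_rot: [0.001, 0.709, -0.705, -0.001]
ft_force: [-0.2, -0.1, 0.2]
opening: 0.0853
```

```bash
python3 -c "
from h import *
go([.4640,-.33,.0505],-1.571)"
```

```text
at [ 0.4638 -0.3302  0.0503] -> [-0.01 -0.01 -0.01] [0.01 0.   0.04] F [-0.2 -0.1  0.2] open 0.0853
```

Call:
carry_out:
  commands: "1 0 0 0 0 0 0;1 0 0 0 0 0 0;1 0 0 0 0 0 0;1 0 0 0 0 0 0;1 0 0 0 0 0 0;1 0 0 -1 0 0 0;1 0 0 -3 0 0 0;1 0 0 -5 0 0 0"

```text
t: 11.0
tool_pos: [0.4636, -0.3299, 0.177]
tcp_rot: [0.0, 0.709, -0.705, -0.001]
ft_force: [1.0, -0.9, -0.2]
opening: 0.0606
```

```bash
python3 -c "
from h import *
go([.5797,.0722,.31],-1.571)"
```

```text
at [ 0.4636 -0.3299  0.177 ] -> [-16.07  -4.72  -5.32] [0.01 0.   0.04] F [ 1.  -0.9 -0.2] open 0.0606
```

Call:
carry_out:
  commands: "1 0 0 -2 0 0 0;1 -1 -0.3 -4 0 0 0;1 -2.8 -0.8 -5.3 0 0 0;1 -4.8 -1.4 -5.3 0 0 0;1 -6.7 -2 -5.3 0 0 0;1 -8.6 -2.5 -5.3 0 0 0;1 -10.3 -3 -5.3 0 0 0;1 -11.5 -3.4 -5.3 0 0 0"

```text
t: 11.8
tool_pos: [0.5479, -0.0394, 0.3087]
tcp_rot: [-0.001, 0.709, -0.705, -0.0]
ft_force: [0.7, 0.4, -0.3]
opening: 0.0603
```

Call:
carry_out:
  commands: "1 -1.2 -0.3 0 0 0 0;1 -2.3 -0.6 0 0 0 0;1 -3.2 -0.9 0 0 0 0;1 -4 -1.1 0 0 0 0;1 -4.4 -1.25 0 0 0 0;1 -4.4 -1.25 0 0 0 0;1 -4.4 -1.25 0 0 0 0;1 -4.4 -1.25 0 0 0 0"

```text
t: 12.6
tool_pos: [0.5784, 0.0669, 0.3088]
tcp_rot: [-0.0, 0.708, -0.706, 0.0]
ft_force: [-0.5, 0.3, -1.1]
opening: 0.0602
```

```bash
python3 -c "
from h import *
go([.5799,.0725,.31],-1.571)
go([.5799,.0725,.21],-1.571)"
```

```text
at [0.5784 0.0669 0.3088] -> [-0.23 -0.06 -0.05] [-0.   -0.    0.03] F [-0.5  0.3 -1.1] open 0.0602
at [0.5784 0.0669 0.3088] -> [-0.23 -0.06  3.95] [-0.   -0.    0.03] F [-0.5  0.3 -1.1] open 0.0602
```

Call:
carry_out:
  commands: "1 -0.23 -0.06 0 0 0 0;1 -0.23 -0.06 0.5 0 0 0;1 -0.23 -0.06 1.2 0 0 0;1 -0.23 -0.06 1.9 0 0 0;1 -0.23 -0.06 2.6 0 0 0;1 -0.23 -0.06 3.2 0 0 0;1 -0.23 -0.06 3.7 0 0 0;1 -0.23 -0.06 4 0 0 0"

```text
t: 13.4
tool_pos: [0.5797, 0.0734, 0.2069]
tcp_rot: [0.001, 0.709, -0.705, -0.0]
ft_force: [1.4, -0.3, -0.7]
opening: 0.0602
```

```bash
python3 -c "
from h import *
go([.5799,.0725,.1985],-1.571)"
```

```text
at [0.5797 0.0734 0.2069] -> [ 0.03 -0.01  0.34] [ 0.01 -0.    0.04] F [ 1.4 -0.3 -0.7] open 0.0602
```

Call:
carry_out:
  commands: "1 0 0 0.1 0 0 0;1 0 0 0.2 0 0 0;1 0 0 0.3 0 0 0;1 0 0 0.3 0 0 0;0 0 0 0.3 0 0 0;0 0 0 0.3 0 0 0;0 0 0 0.3 0 0 0;0 0 0 0.3 0 0 0"

```text
t: 14.2
tool_pos: [0.58, 0.0736, 0.2009]
tcp_rot: [0.0, 0.709, -0.705, -0.0]
ft_force: [-0.1, 0.1, -0.4]
opening: 0.0855
```

Call:
carry_out:
  commands: "0 0 0 -0.5 0 0 0;0 0 0 -1.5 0 0 0;0 0 0 -2.7 0 0 0;0 0 0 -4 0 0 0;0 -1.5 0 -4 0 0 0;0 -3.2 0 -4 0 0 0;0 -5 0 -4 0 0 0;0 -6 0 -4 0 0 0"

```text
t: 15.0
tool_pos: [0.5788, 0.2263, 0.3014]
tcp_rot: [-0.0, 0.709, -0.705, -0.0]
ft_force: [0.1, -1.4, -0.4]
opening: 0.0853
```

Run:
```python
from h import *;from bench import eyes
s=eyes.snapshot("side");w=eyes.snapshot("wrist")
go([.568,.29,.25],-.06)
d=cv2.resize(s["frame"][120:240,200:350],(440,352),interpolation=cv2.INTER_CUBIC)
save("w6",np.hstack([cv2.resize(w["frame"],(360,352)),d]))
```

```text
at [0.5788 0.2267 0.3006] -> [-2.54  0.41  2.02] [ 1.000e-02  0.000e+00 -1.076e+01] F [ 0.8  0.5 -1.7] open 0.0851
```

View pics/w6.png

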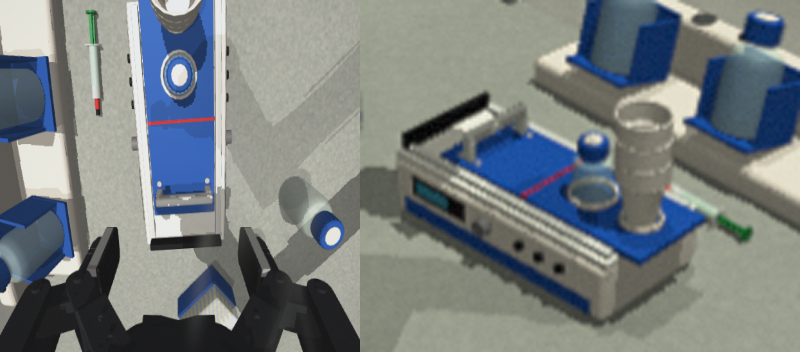

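All three beakers form a straight stack (crop around (645,165)). The bottle is standing and the handle is free. I'll measure the red line and handle from this wrist view.

Run:
```python
import pickle;from h import *;from bench import eyes
w=eyes.snapshot("wrist");g=w["frame"].astype(int)
def redline(s,z=.095):
    g=s["frame"].astype(int);m=((g[...,0]>110)&(g[...,1]<75)&(g[...,2]<90)).astype(np.uint8)
    n,l,st,c=cv2.connectedComponentsWithStats(m,connectivity=8);i=1+np.argmax(st[1:,2]);p=np.argwhere(l==i)[:,::-1]
    vx,vy,x,y=cv2.fitLine(p.astype(np.float32),2,0,.01,.01).ravel();k=p[:,0];
    return [(a,y+vy/vx*(a-x)) for a in(k.min(),k.max())],st[i]
e,st=redline(w);P=plane(w,e,.095);print(e,st,P.round(4))
d=P[0]-P[1];d/=np.linalg.norm(d);m=P.mean(0)
if d[0]<0:d=-d
yd=np.array([-d[1],d[0],0]);print("yaw",np.arctan2(d[1],d[0]),"mid",m.round(4),"handle",(m+.095*yd).round(4),"nest",(m-.125*yd).round(4))
pickle.dump(w,open("w6.pkl","wb"))
h=m+.095*yd+[0,0,.035];print(proj(w,[h+.047*d,h-.047*d]).round(0))
# sampler corner tri: near rail end
s0=pickle.load(open("s0.pkl","rb"));cr=lambda x,y:(x/4+139.6,y/4+159.6)
print(tri(s0["top"],cr(487,228),s0["side"],(285.9,208)))
```

```text
[(np.int64(230), np.float64(149.07227781933568)), (np.int64(332), np.float64(143.3707153029444))] [230 142 103   9 322] [[0.6286 0.1988 0.095 ]
 [0.5213 0.1919 0.095 ]]
yaw 0.06499465334146375 mid [0.5749 0.1954 0.095 ] handle [0.5688 0.2902 0.095 ] nest [0.5831 0.0706 0.095 ]
[[241. 245.]
 [331. 240.]]
[0.51954069 0.05012201 0.08977232]
```

Call:
carry_out:
  commands: "0 -0.5 0.1 0 0 0 -1;0 -1 0.2 0 0 0 -2;0 -1.5 0.3 0.5 0 0 -3;0 -2 0.4 1 0 0 -4;0 -2.5 0.4 1.5 0 0 -5;0 -2.54 0.4 2 0 0 -6;0 -2.54 0.4 2.5 0 0 -7;0 -2.54 0.4 3 0 0 -8"

```text
t: 15.95
tool_pos: [0.5693, 0.2861, 0.2265]
tcp_rot: [-0.0, 0.975, -0.22, 0.0]
ft_force: [-0.2, -0.7, -0.6]
opening: 0.0854
```

```bash
python3 -c "
from h import *
go([.5688,.2902,.19],.065)"
```

```text
at [0.5693 0.2861 0.2265] -> [-0.09 -0.14  1.46] [-0.   -0.01 -3.65] F [-0.2 -0.7 -0.6] open 0.0854
```

Call:
carry_out:
  commands: "0 -0.09 -0.1 0.3 0 0 -1;0 -0.09 -0.1 0.6 0 0 -2;0 -0.09 -0.1 0.9 0 0 -3;0 -0.09 -0.1 1.2 0 0 -3.65;0 -0.09 -0.1 1.4 0 0 -3.65;0 -0.09 -0.1 1.4 0 0 -3.65;0 -0.09 -0.1 1.4 0 0 -3.65;0 -0.09 -0.1 1.4 0 0 -3.65"

```text
t: 16.75
tool_pos: [0.5682, 0.2901, 0.1916]
tcp_rot: [-0.0, 1.0, 0.03, 0.0]
ft_force: [-0.1, 1.1, 0.6]
opening: 0.0855
```

Run:
```python
from h import *;from bench import eyes
w=eyes.snapshot("wrist");s=eyes.snapshot("side")
go([.5688,.2902,.105],.065)
im=w["frame"].copy()
c,sn=np.cos(.065),np.sin(.065)
for k in(-.047,.047):
    q=proj(w,[[.5688+k*c,.2902+k*sn,.13]])[0];cv2.drawMarker(im,tuple(int(v) for v in q),(255,0,0),0,12);print(q)
save("w7",np.hstack([cv2.resize(im,(440,330)),cv2.resize(s["frame"][110:230,185:317],(360,330),interpolation=cv2.INTER_CUBIC)]))
```

```text
at [0.5682 0.2903 0.1914] -> [0.02 0.01 3.46] [-0.   -0.   -0.03] F [-0.4 -0.8 -0.3] open 0.0854
[277.27544777 285.3309014 ]
[276.46305372 154.12617439]
```

View pics/w7.png

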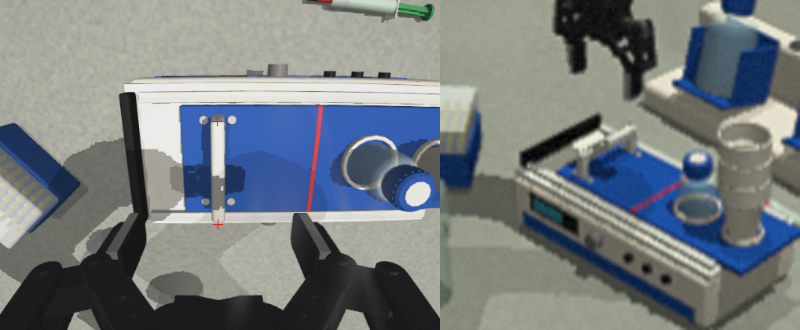

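The bar is at column 218 and the jaw midpoint is at column 219, so it is aligned. I'll descend with the jaws partly closed.

Call:
carry_out:
  commands: "0.4 0 0 0.8 0 0 0;0.4 0 0 1.6 0 0 0;0.4 0 0 2.3 0 0 0;0.4 0 0 2.9 0 0 0;0.4 0 0 3.3 0 0 0;0.4 0 0 3.44 0 0 0;0.4 0 0 3.44 0 0 0;0.4 0 0 3.44 0 0 0"
  squeeze: 60

```text
t: 17.65
tool_pos: [0.5684, 0.2905, 0.1059]
tcp_rot: [-0.0, 1.0, 0.03, 0.001]
ft_force: [-0.2, -0.7, 0.3]
opening: 0.0513
```

Call:
carry_out:
  commands: "1 0 0 0 0 0 0;1 0 0 0 0 0 0;1 0 0 0 0 0 0;1 0 0 0 0 0 0;1 0 0 0 0 0 0;1 0 0 0 0 0 0;1 0 0 0 0 0 0;1 0 0 0 0 0 0"
  squeeze: 60

```text
t: 18.45
tool_pos: [0.5682, 0.2906, 0.1055]
tcp_rot: [-0.0, 1.0, 0.031, 0.0]
ft_force: [-0.7, 1.7, 4.3]
opening: 0.0111
```

```bash
python3 -c "
from h import *
go([.5688+.065*.05,.2902-.05,.105],.065)"
```

```text
at [0.5682 0.2906 0.1055] -> [0.03 2.02 0.02] [-0.   -0.01 -0.03] F [-0.7  1.7  4.3] open 0.0111
```

Call:
carry_out:
  commands: "1 0 0.15 0 0 0 0;1 0 0.4 0 0 0 0;1 0 0.7 0 0 0 0;1 0 1 0 0 0 0;1 0 1.3 0 0 0 0;1 0 1.6 0 0 0 0;1 0 1.85 0 0 0 0;1 0 2 0 0 0 0"

```text
t: 19.25
tool_pos: [0.5713, 0.2413, 0.1055]
tcp_rot: [-0.001, 1.0, 0.031, 0.001]
ft_force: [-0.7, 6.6, 4.3]
opening: 0.0106
```

```bash
python3 -c "
from h import *
go([.5682+.0625*.1,.2906-.1,.1055],.062)"
```

```text
at [0.5713 0.2413 0.1055] -> [ 0.    2.03 -0.01] [-0.02 -0.01 -0.01] F [-0.7  6.6  4.3] open 0.0106
```

Call:
carry_out:
  commands: "1 0 0.15 0 0 0 0;1 0 0.4 0 0 0 0;1 0 0.7 0 0 0 0;1 0 1 0 0 0 0;1 0 1.3 0 0 0 0;1 0 1.6 0 0 0 0;1 0 1.85 0 0 0 0;1 0 2 0 0 0 0"

```text
t: 20.05
tool_pos: [0.5744, 0.1913, 0.1055]
tcp_rot: [-0.001, 1.0, 0.031, 0.001]
ft_force: [-0.1, 7.1, 4.7]
opening: 0.0109
```

```bash
python3 -c "
from h import *
go([.5682+.0625*.135,.2906-.135,.1055],.062)"
```

```text
at [0.5744 0.1913 0.1055] -> [ 0.    1.43 -0.  ] [-0.01 -0.01 -0.01] F [-0.1  7.1  4.7] open 0.0109
```

Call:
carry_out:
  commands: "1 0 0.15 0 0 0 0;1 0 0.35 0 0 0 0;1 0 0.6 0 0 0 0;1 0 0.85 0 0 0 0;1 0 1.1 0 0 0 0;1 0 1.3 0 0 0 0;1 0 1.4 0 0 0 0;1 0 1.4 0 0 0 0"

```text
t: 20.85
tool_pos: [0.5767, 0.1563, 0.1058]
tcp_rot: [-0.001, 1.0, 0.031, 0.001]
ft_force: [-0.0, 5.4, 5.3]
opening: 0.0106
```

Run:
```python
import pickle;from h import *;from bench import eyes,read_state
w=eyes.snapshot("wrist");s=eyes.snapshot("side");t=eyes.snapshot("top");pickle.dump((w,s,t),open("w8.pkl","wb"))
print(read_state()["tool_pos"],read_state()["ft_force"])
save("w8",np.hstack([cv2.resize(w["frame"],(400,400))[:, :],cv2.resize(s["frame"][150:240,245:335],(400,400),interpolation=cv2.INTER_CUBIC)]))
```

```text
[0.57668075 0.15631048 0.10569253] [-0.62478969  4.82367894  5.21906525]
```

View pics/w8.png

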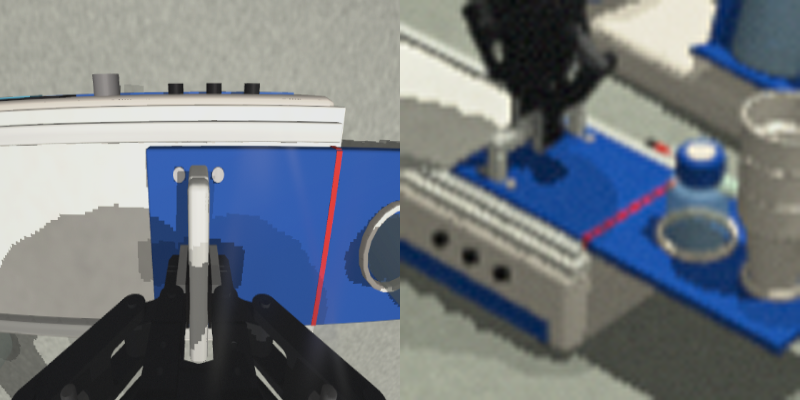

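In the wrist view the red line's far end, (338,148) scaled, is just inboard of the rail end at (343,108)–(342,146). The side view agrees, and the plate is level. I'll compute the remainder.

Run:
```python
import pickle;from h import *
w,s,t=pickle.load(open("w8.pkl","rb"))
c=lambda x,y:((x+.5)*1.4-.5,(y+.5)*1.05-.5)
L=plane(w,[c(338.5,149),c(315,324)],.095);E=plane(w,[c(345,108),c(343,122),c(342.5,134)],.092);print("line",L.round(4),"\nrail",E.round(4))
yd=np.array([-.0625,.998,0]);print("line along",L@yd,"rail",E@yd, E[2:]@yd+.003)
f=lambda x,y:(x*90/400+244.6,y*90/400+149.6)
a=plane(s,[f(186,243)],.095);b=plane(s,[f(187,258)],.092);print("side line near end",a.round(4),a@yd,"rail",b.round(4),b@yd)
# colour check along carrier-y at rail top (x offset +0.063) and under rail
g=w["frame"]
for r in(115,125,135,142): print(r,g[r,470:490].sum(1)//3)
for r in(160,170): 
  q=g[r,455:485].astype(int);print(r,np.where((q[:,0]>120)&(q[:,1]<90))[0]+455)
```

```text
line [[0.6385 0.0656 0.095 ]
 [0.5303 0.0564 0.095 ]] 
rail [[0.6586 0.0641 0.092 ]
 [0.6518 0.0638 0.092 ]
 [0.6459 0.0627 0.092 ]]
line along [0.02552385 0.02310135] rail [0.02279791 0.02297364 0.02224047] [0.02524047]
side line near end [[0.5299 0.0573 0.095 ]] [0.02406136] rail [[0.521  0.0472 0.092 ]] [0.01459053]
115 [230 231 231 231 231 231 230 231 230 231 231 231 231 206 164 164 165 165
 165 164]
125 [231 231 231 231 231 231 231 231 231 231 231 218 178 165 166 165 165 166
 168 169]
135 [231 231 231 231 231 231 231 231 226 222 194 164 164 163 164 162 161 159
 156 154]
142 [228 227 228 228 228 228 229 216 228 168 156 157 157 158 160 162 163 165
 167 168]
160 [471 472 473 474 475 476 477 478 479]
170 [470 471 472 473 474 475 476 477]
```

Run:
```python
import pickle;from h import *
w,s,t=pickle.load(open("w8.pkl","rb"));s0=pickle.load(open("s0.pkl","rb"))
xd=np.array([.998,.0625,0]);yd=np.array([-.0625,.998,0])
def view(S,x0,y0,n,k):
    im=cv2.resize(S["frame"][y0:y0+n,x0:x0+n],(n*k,n*k),interpolation=cv2.INTER_NEAREST)
    for a,c in((.0146,(0,255,0)),(.0183,(255,255,0)),(.0227,(255,0,0))):
        for b in(-.07,.07):
            for z in(.085,.092):
                q=proj(S,[(.586+b)*xd+a*yd+[0,0,z]])[0]-[x0,y0]
                cv2.circle(im,tuple(int(v) for v in (q+.5)*k),2,c,-1)
    return im
A=view(w,425,90,80,5);B=view(s,255,180,50,8);C=view(s0["side"],255,180,50,8)
D=view(s0["top"],240,165,66,6)[:396,:396]
pad=lambda i:cv2.resize(i,(300,300),interpolation=cv2.INTER_AREA)
save("w9",np.vstack([np.hstack([pad(A),pad(B)]),np.hstack([pad(C),pad(D)])]))
```

```text
(no output)
```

View pics/w9.png

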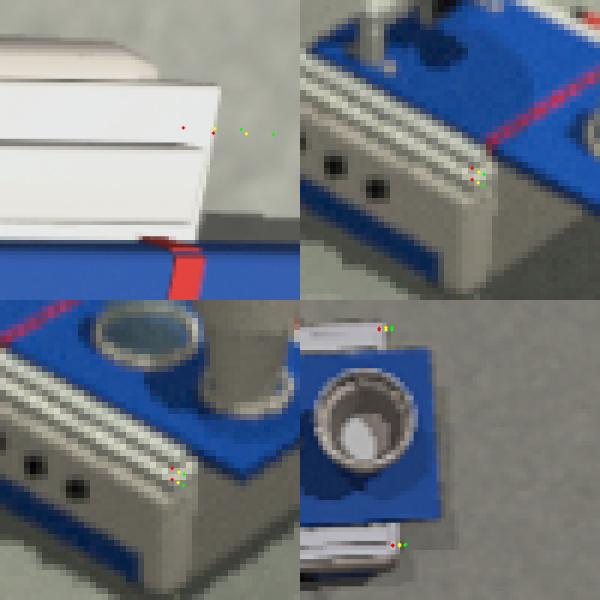

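Run:
```python
import pickle;from h import *
w,s,t=pickle.load(open("w8.pkl","rb"))
xd=np.array([.998,.0625,0]);yd=np.array([-.0625,.998,0])
P=lambda b,a,z:((proj(s,[(.586+b)*xd+a*yd+[0,0,z]])[0]-[255,180]+.5)*6+[300,0]).round(0)
print("line near end",P(-.055,.0243,.095))
for a in(.0146,.0183,.0227): print(a,"inner rail",P(-.0575,a,.092),"outer rail",P(-.076,a,.092),"body corner top",P(-.08,a,.085),"foot",P(-.08,a,0))
# actual pixels: end of rail in side image along rows
g=s["frame"]
for r in range(202,214): print(r,g[r,278:292].sum(1)//3)
print("body corner");
for r in(216,220,224): print(r,g[r,276:294].sum(1)//3)
```

```text
line near end [489. 150.]
0.0146 inner rail [500. 164.] outer rail [476. 180.] body corner top [470. 194.] foot [467. 325.]
0.0183 inner rail [495. 161.] outer rail [471. 177.] body corner top [465. 191.] foot [462. 322.]
0.0227 inner rail [488. 158.] outer rail [464. 173.] body corner top [459. 188.] foot [456. 318.]
202 [196 186 153 142  90  72  72  85  94 100  88  99  91  90]
203 [165 174 196 191 149 110  77  78  75  87  92  89  85  89]
204 [114 133 172 181 189 169 140 113  68  68  80  89  91  95]
205 [153 135 115 139 165 181 188 149  88  49  57  81  86  96]
206 [185 182 148 110 116 144 169 149 131  76  50  53  62  78]
207 [151 181 192 158 147 115 129 157 177 128  80  65  54  49]
208 [111 125 170 176 197 159 165 187 177 149 102  91  81  58]
209 [137 107 111 129 175 181 192 187 147 128 105 101  99  81]
210 [165 141 130 108 113 133 157 141 128 121 103 103 104 102]
211 [153 161 157 138 109 110 132 138 140 116 103 103 101 104]
212 [122 135 151 159 145 133 138 134 144 121 104  99 102 102]
213 [103 111 125 143 164 152 138 122 131 129 102 103 100  98]
body corner
216 [103 104 103 106 104 112 120 126 131 130 127 104  99 102 102 101  99 102]
220 [ 98 105 105 105 105 111 122 125 128 127 124 104 101 101  98 100 100  96]
224 [ 40  50  78 104 104 111 123 126 125 124 113 103  98  86  75  70  67  71]
```

The edge estimates differ a little. The line still has to travel about 3 mm by the wrist view, about 6 mm by the top view, 7 mm triangulated, and about 10 mm by the side view. A 6 mm move stays inside the ±8 mm tolerance for all of them.

Call:
carry_out:
  commands: "1 0 0.06 0 0 0 0;1 0 0.12 0 0 0 0;1 0 0.18 0 0 0 0;1 0 0.24 0 0 0 0;1 0 0.24 0 0 0 0;1 0 0.24 0 0 0 0;1 0 0.24 0 0 0 0;1 0 0.24 0 0 0 0"

```text
t: 21.8
tool_pos: [0.5771, 0.1508, 0.1059]
tcp_rot: [-0.001, 1.0, 0.031, 0.001]
ft_force: [-0.2, 6.4, 5.9]
opening: 0.0107
```

Run:
```python
from h import *;from bench import eyes,read_state
w=eyes.snapshot("wrist");s=eyes.snapshot("side");t=eyes.snapshot("top")
r=read_state();print(r["tool_pos"],r["ft_force"],r["opening"],r["t"])
yd=np.array([-.0625,.998,0])
def line(S,x0,x1,y0,y1):
    g=S["frame"].astype(int);m=((g[...,0]>100)&(g[...,1]<80)&(g[...,2]<100)&(g[...,0]>1.6*g[...,2]));k=np.zeros_like(m);k[y0:y1,x0:x1]=m[y0:y1,x0:x1]
    return np.argwhere(k)[:,::-1].astype(float)
for n,S,b in(("wrist",w,(400,520,150,350)),("side",s,(255,330,150,230)),("top",t,(200,300,150,240))):
    p=line(S,*b);
    if len(p)>4: a=plane(S,p,.095)@yd;print(n,len(p),"line along",np.median(a).round(4),a.std().round(4))
g=w["frame"].astype(int).sum(2)//3   # rail end columns in wrist
for q in(115,125,135): 
    c=440+np.argmin(np.diff(g[q,440:510]));print(q,c,(plane(w,[(c+.5,q)],.092)@yd).round(4))
# top: rail end of the -x side, compare rows
gt=t["frame"].astype(int).sum(2)//3
for q in(214,216,218,220): print(q,gt[q,252:270])
# stack uprightness in side: white columns at several rim heights
```

```text
[0.57711716 0.15083696 0.10589311] [0.48568328 6.29931908 6.68446737] 0.010900933576519133 21.95
wrist 1281 line along 0.0194 0.0011
side 9 line along 0.0237 0.0184
top 42 line along 0.0209 0.0009
115 472 [0.0224]
125 470 [0.0226]
135 469 [0.0223]
214 [ 53  65  63  57  73  71 100 106 148 140  49  54  53  53  54  55  55  57]
216 [187 186 185 185 185 183 184 172 181 147  52  57  58  58  60  59  59  61]
218 [ 97  99  98  96  94 100 106 152 192 144  42  58  59  59  59  59  56  58]
220 [192 195 196 196 198 198 197 179 168 138  98 104 104 104 104 105 116 126]
```

Run:
```python
from h import *;from bench import eyes
t=eyes.snapshot("top");yd=np.array([-.0625,.998,0])
for z in(.085,.092): print((plane(t,[(261.2,216),(261.3,220),(261.2,214)],z)@yd).round(4))
g=t["frame"].astype(int);m=(g[...,0]>100)&(g[...,1]<80)&(g[...,2]<100)&(g[...,0]>1.6*g[...,2]);m[:150]=0;m[240:]=0;m[:,:200]=0;m[:,300:]=0
p=np.argwhere(m)[:,::-1];P=plane(t,p.astype(float),.095);print(p.min(0),p.max(0),P.min(0),P.max(0))
```

```text
[0.0183 0.0188 0.018 ]
[0.0184 0.0189 0.0181]
[258 177] [261 213] [0.52881612 0.05166861 0.095     ] [0.63403406 0.06046894 0.095     ]
```

Run:
```python
from h import *;from bench import eyes,job,read_state
s=eyes.snapshot("side");yd=np.array([-.0625,.998,0]);xd=np.array([.998,.0625,0])
n=.586*xd+(.0205-.125)*yd;b=.586*xd+(.0205-.055)*yd
g=cv2.cvtColor(s["frame"],cv2.COLOR_RGB2HSV).astype(int)
for z in(.162,.188,.214):
    q=proj(s,[n+[0,0,z]])[0];r=g[int(q[1]),int(q[0])-25:int(q[0])+26]
    c=np.where((r[:,1]<45)&(r[:,2]>115))[0]+int(q[0])-25
    print("band z",z,"expect col",q.round(1),"white cols",c.min(),c.max(),len(c))
q=proj(s,[b+[0,0,.16]])[0];y,x=int(q[1]),int(q[0]);k=g[y-12:y+13,x-12:x+13];m=(k[...,0]>100)&(k[...,0]<130)&(k[...,1]>150)
print("cap expect",q,"blue centre",np.argwhere(m).mean(0)[::-1]+[x-12,y-12],m.sum())
r=read_state();print(r["ft_force"],r["opening"],r["joint_velocities"].round(3))
```

```text
band z 0.162 expect col [332.  195.7] white cols 328 342 13
band z 0.188 expect col [332.6 188.3] white cols 320 357 33
band z 0.214 expect col [333.3 180.8] white cols 308 358 40
cap expect [313.44567505 186.99652052] blue centre [309.3245614  190.71052632] 114
[0.49611777 5.64242814 6.80549521] 0.010748457698506263 [-0.001  0.     0.     0.    -0.001 -0.   ]
```

```bash
python3 -c "
from bench import job
print(job.close_job())"
```

```text
the job is handed in; nothing more can be done
None
```

I nested both bench beakers into the beaker on the carrier and slid the carrier out by its handle about 141 mm. I handed the job in at about 22 s with the gripper still holding it at 60 N squeeze.

**Stack:** After the second beaker was placed, the pictures showed all three seated, straight and released. After the first 135 mm of the slide, what was visible of the stack was upright, the bottle stood and the plate was level.

**Line at the edge:** The cameras disagree by a few mm.
- The top view puts the line about 2.5 mm short of the edge.
- The wrist view puts it about 2–3 mm past the edge.
- My rough side-view reading before the last 6 mm step suggested about 4 mm short.

All three are inside the 8 mm limit.

**Hold:** In the last reading the fingers were closed on the bar (10.7 mm opening), the wrist force was about 9 N and the arm was still.

**Not confirmed:** My last numerical check of the stack and bottle in the side view was inconclusive. The white background got into the mask for the beakers, and the blue plate may have got into the one for the cap. I had used all the picture views, so I did not see the stack and bottle again after the last 6 mm step.

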